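# Shut the vials and hold the cover down on the shaker

### The arm

A 6-joint arm with a two-finger parallel gripper is mounted at the origin on the work surface. World frame = base frame: x ahead of the robot, y to its left, z up, the work surface at z = 0. Lengths are in mm, angles in rad, forces in N, time in s.
With the tool pointing down it reaches from about 425 to 950 mm from the base axis. Payload 3.5 kg.
Tool frame: the origin (TCP) lies at the very end of the fingers, on their centre line; the grasp point (between the pads) lies manip.grasp_offset behind it (manip.grasp_offset is the distance from the TCP to the grasp point, in mm); z points along the fingers, y is the direction in which the jaws open and shut (so a half turn about z gives the same grasp; the last joint's range is limited). The gripper opens to 85 mm and grips with 20 to 120 N. Pads are 22 mm wide; open, the fingers measure 114 mm over their backs; the gripper's body (76 mm by 85 mm) begins 54 mm behind the grasp point. The pads swing forward as they close: fully open they stand 13 mm farther back than shut.
Start: joints at [-0.15, 0.286, 1.577, -0, 1.279, -0.15], TCP at [674.986, 0.032, 231.325] pointing down, gripper open.
Joint ranges: [-2.77, 2.77], [-0.9, 2.22], [0.21, 2.48], [-1.53, 4.67], [0.24, 2.81], [-2.84, 2.84]. Speed limits (rad/s): [2.79, 2.79, 3.14, 3.14, 3.14, 3.14].

### API

Orientations are given as a unit quaternion [x, y, z, w].
In Python, from cell import manip gives the robot as it stands. The module is installed in compiled form; this text tells all that it offers.
- The arm moves only by the shell command python3 -m creep 'ROWS'. ROWS is JSON, a list of rows, each an object with "grip": the closure in counts, from 0 (fully open) to 255 (shut); "delta_pos": the shift along the tool's x, y, z in m, a list of three; "twist": the turn, a rotation vector about the tool's x, y, z in degrees, a list of three. In form: [{"grip": grip, "delta_pos": [dx, dy, dz], "twist": [rx, ry, rz]}, ...]. A call has 1 to 10 rows; each row is the pose to reach, as a shift and turn from the pose commanded when the call began, along the tool's axes at that moment; what a row does not reach only later rows make up. A row lasts 1/10 s, in which the tool goes at most 50 mm and 8.59 degrees, less where a joint would pass 70% of its speed; a pose out of reach is approached as far as the arm can. A call with a gripper value outside its range is refused whole. The fingers move at their own pace and stop on an object; the grip force is fixed at half the most. Time passes only in rows, so rows that repeat a pose let the fingers close. It gives the time, the measured TCP pose, the force and the opening at its end, in the units of the state.
- manip.get_state(): the state, without advancing time (a new reading comes with each control period).
- manip.snapshot(name): name is "scene" or "side" or "wrist"; returns (picture, depth): 384x512x3 uint8, red, green, blue; 384x512 float32, mm along the optical axis (not along the pixel's ray), 0 where there is no reading.
- manip.camera_info(name): a dict with "fx", "fy", "cx", "cy" (pixels), "origin" and "attitude" of the camera in the world. Camera axes: x right, y down, z forward; pixel columns grow to the right and rows downward; lengths in mm; the calibration is good to about 2 mm. A picture is of the moment at which its call begins: read the wrist's pose just before it. camera_info takes no time and is no camera call; for the wrist camera it gives the pose at the moment of the call.
- manip.sign_off(): hands the job in, once; it reports no verdict.
The state is a dict: "time": time; "joint_pos": joint angles; "qvel": joint speeds; "effort": joint torques, N m; "tool_pos": TCP position; "tcp_rot": TCP orientation; "contact_force": force on the tool from outside, world axes, zero at the start; "torque": the same for the moment, N m; "grip_width": opening from 0.0 (shut) to 1.0 (fully open).
Only numpy, scipy, OpenCV 4.12 (cv2) and the standard library are available. Lean on these libraries where they do the work, as an engineer would, in place of code of your own. Each camera call takes 0.05 s, during which the arm holds its last target. There are 200 camera calls.

### The job

Two of the four vials on the navy shaker have their flip caps open: press both caps shut, and only then take the round grey cover by its knob and set it over the vials, feeling for the shaker's centre pin, hidden under it, until the cover drops on and lies flat on the hub. Then press the cover down so that the sprung platform goes to the bottom, and finish while still holding it pressed down, without letting go; leave everything else on the bench where it stands.

Things in the scene. Friction and masses are not known exactly. Their poses are not given: they have to be found in the camera images.
- cover: plain grey round cover plate, the only disc with a black knob: 120 mm across, 12 mm thick, about 250 g, flat on the bench. Origin: centre of its underside, z up. Beneath, centred, a blind hole 13 mm wide, 12 mm deep. On top, centred, a collar 40 mm wide and 3 mm high, then a round knob 24 mm in diameter, from 15 to 46 mm above the underside. Its yaw does not matter.
- shaker: fixed navy drum 150 mm across, 56 mm high; origin at its underside's centre. Over it an grey platform disc 136 mm across, top 80 mm above the bench, carries a black central hub, the locating pin and four upright vials 90 degrees apart round the hub.
- seat (a point): centre of the flat top of the black hub (44 mm across), 122 mm above the bench with the platform up; goes down with the platform, z up. From it a steel pin 10 mm in diameter rises 10 mm, its last 4 mm tapering to 6 mm; out of sight once the cover is above it. The cover is seated when its underside lies on the hub, its origin at this point.
- platform (a joint): how far the shaker's platform is pressed down, m: 0 up, 0.008 at its bottom stop. A spring pushes it up: it starts down at about 5 to 6 N and reaches the stop at about 12 N, the cover's own 2 to 3 N included (that weight alone does not press it down).
- vial0 (a point): centre of the mouth of vial 0: upright amber vial 21 mm in diameter with a 25 mm rim, fixed in the platform 40 mm from the hub's centre; mouth 114 mm above the bench, 8 mm lower than the hub's top. Its cap starts open.
- cap0 (a joint): angle of the white flip cap of vial 0, rad: 0 shut, 1.57 upright, stop at 2.1. Disc 25 mm across, 6 mm thick, 4 mm lip; hinged at mouth height 13.5 mm outward (away from the hub) of the mouth's centre, so it stands at the outer side when open and shuts towards the hub. Stays where left; under 2 N moves it. Shut, its top is 2 mm below the hub's top.
- vial1 (a point): centre of the mouth of vial 1: upright amber vial 21 mm in diameter with a 25 mm rim, fixed in the platform 40 mm from the hub's centre; mouth 114 mm above the bench, 8 mm lower than the hub's top. Its cap starts open.
- cap1 (a joint): angle of the white flip cap of vial 1, rad: 0 shut, 1.57 upright, stop at 2.1. Disc 25 mm across, 6 mm thick, 4 mm lip; hinged at mouth height 13.5 mm outward (away from the hub) of the mouth's centre, so it stands at the outer side when open and shuts towards the hub. Stays where left; under 2 N moves it. Shut, its top is 2 mm below the hub's top.
- vial2 (a point): centre of the mouth of vial 2: upright amber vial 21 mm in diameter with a 25 mm rim, fixed in the platform 40 mm from the hub's centre; mouth 114 mm above the bench, 8 mm lower than the hub's top. Its cap starts shut.
- cap2 (a joint): angle of the white flip cap of vial 2, rad: 0 shut, 1.57 upright, stop at 2.1. Disc 25 mm across, 6 mm thick, 4 mm lip; hinged at mouth height 13.5 mm outward (away from the hub) of the mouth's centre, so it stands at the outer side when open and shuts towards the hub. Stays where left; under 2 N moves it. Shut, its top is 2 mm below the hub's top.
- vial3 (a point): centre of the mouth of vial 3: upright amber vial 21 mm in diameter with a 25 mm rim, fixed in the platform 40 mm from the hub's centre; mouth 114 mm above the bench, 8 mm lower than the hub's top. Its cap starts shut.
- cap3 (a joint): angle of the white flip cap of vial 3, rad: 0 shut, 1.57 upright, stop at 2.1. Disc 25 mm across, 6 mm thick, 4 mm lip; hinged at mouth height 13.5 mm outward (away from the hub) of the mouth's centre, so it stands at the outer side when open and shuts towards the hub. Stays where left; under 2 N moves it. Shut, its top is 2 mm below the hub's top.
- bottle1: bystander: square clear sample bottle 50 x 50 mm, 104 mm high, blue screw cap; origin at its underside
- bottle2: bystander: square clear sample bottle like the other; origin at its underside
- loose_cap: bystander: loose blue screw cap 42 mm across, 18 mm high; origin at its underside
- dish: bystander: clear flat covered dish 88 mm across, 14 mm high; origin at its underside
- beaker: bystander: glass beaker 70 mm across, 90 mm high; origin at its underside
- jar: bystander: amber jar 60 mm across, 100 mm high; origin at its underside
- spatula: bystander: steel lab spatula, 180 mm, lying flat along its x axis, 6 mm thick
There are look-alikes about, which are no part of the job. What is shaped like the shaker but green is not meant.

How it is judged:
By the outcome, as a careful person would: the job done as asked, in the order asked, and still so for the second after the job is handed in, while the arm keeps its last pose, push and grip.
It also fails if it takes over 61 s, if anything falls off the work surface, if the arm or the gripper's body presses on something with over 40 N, if the wrist force passes 120 N, or if a joint passes its speed limit or range.

## Working session

There is one attempt and no reset: what is moved stays moved. The work goes in short steps, Python scripts to look and compute and a shell command to move; the robot and the scene stay as the last step left them, time stands still between calls to the robot, and variables do not carry over. Pictures are saved under pics/ and viewed, about 8 in all and at most 12, crops included, and the job is handed in when it is done.

```bash
mkdir -p pics
cat > h.py <<'E'
from cell import manip
import numpy as np, cv2
from scipy.spatial.transform import Rotation as R
def att(ci):
    a=np.array(ci["attitude"],float)
    return R.from_quat(a).as_matrix() if a.size==4 else a.reshape(3,3)
def snap(n,f):
    ci=manip.camera_info(n); p,d=manip.snapshot(n)
    cv2.imwrite(f"pics/{f}.png",p[:,:,::-1]); np.savez(f"pics/{f}.npz",p=p,d=d,K=[ci["fx"],ci["fy"],ci["cx"],ci["cy"]],o=ci["origin"],A=att(ci)); return load(f)
def load(f): return dict(np.load(f"pics/{f}.npz"))
def ray(s,u,v,z):
    fx,fy,cx,cy=s["K"]; w=s["A"]@[(u-cx)/fx,(v-cy)/fy,1]; o=s["o"]; return o+w*(z-o[2])/w[2]
def cloud(s):
    fx,fy,cx,cy=s["K"]; v,u=np.mgrid[:384,:512]; d=s["d"]
    return np.stack([(u-cx)/fx*d,(v-cy)/fy*d,d],-1)@s["A"].T+s["o"]
def proj(s,P):
    q=s["A"].T@(np.array(P)-s["o"]); fx,fy,cx,cy=s["K"]; return fx*q[0]/q[2]+cx,fy*q[1]/q[2]+cy
E
python3 - <<'E'
from h import *
print(manip.get_state(),manip.grasp_offset)
ims=[]
for n in ["scene","side"]:
    s=snap(n,n+"0"); print(n,s["K"],s["o"],s["A"].round(3).tolist()); ims.append(s["p"])
cv2.imwrite("pics/both.png",cv2.resize(np.vstack(ims),None,fx=1,fy=1)[:,:,::-1][:600*2])
E
```

```text
{'time': 0.0, 'joint_pos': array([-1.49972687e-01,  2.87208244e-01,  1.57819614e+00, -1.32864349e-05,
        1.27857521e+00, -1.49979327e-01]), 'qvel': array([0.00091884, 0.00012842, 0.00025164, 0.00023592, 0.00129784,
       0.00053265]), 'effort': array([-1.79628755e-04, -4.05981302e+01, -2.92628127e+01, -1.54224781e-04,
        5.81841552e-03,  3.74769741e-06]), 'tool_pos': array([6.74340039e+02, 1.44545943e-01, 2.29908417e+02]), 'tcp_rot': array([ 0.70710257,  0.70710998, -0.00071346, -0.00095675]), 'contact_force': array([0.55938581, 0.08875768, 0.2364177 ]), 'torque': array([-0.0287284 ,  0.04338549,  0.02585141]), 'grip_width': 0.9963795888397528} 18.700000000000003
scene [445.70629492 445.70629492 255.04240176 187.89290937] [1070.493047    438.61961564 1002.51054425] [[-0.658, 0.579, -0.481], [0.753, 0.518, -0.406], [0.014, -0.629, -0.777]]
side [375.33958173 375.33958173 259.99368443 189.98190775] [ 325.5630672  -811.53573079  829.43265395] [[0.974, -0.146, 0.17], [-0.225, -0.635, 0.739], [-0.0, -0.758, -0.652]]
```

View pics/scene0.png

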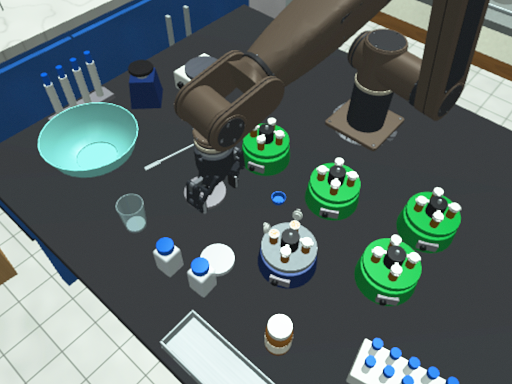

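View pics/side0.png

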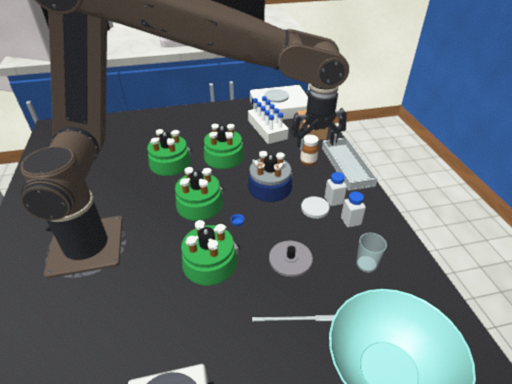

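The side picture shows the cover at (291,258) with the navy shaker at (270,178). The scene picture shows the navy shaker at (289,250), with open caps apparently at (297,215) and (266,228).

Run:
```python
from h import *
s=load("side0"); c=load("scene0")
# cover knob / disc
hs=cv2.cvtColor(s["p"],cv2.COLOR_RGB2HSV); P=cloud(s)
X,Y,Z=[P[...,i] for i in range(3)]
c0=ray(s,291,259,12); print("cover rough",c0, "knob top",ray(s,291,247,46))
m=(np.hypot(X-c0[0],Y-c0[1])<80)&(Z>6)&(Z<18)&(s["d"]>0); print("disc pts",m.sum(),P[m].mean(0),P[m].min(0),P[m].max(0))
m=(np.hypot(X-c0[0],Y-c0[1])<40)&(Z>25)&(Z<60); print("knob",m.sum(),P[m].mean(0),P[m].max(0))
# navy drum & platform
for n,q in (("side",s),("scene",c)):
    P=cloud(q); h=cv2.cvtColor(q["p"],cv2.COLOR_RGB2HSV)
    s0=ray(q,*((270,170) if n=="side" else (289,245)),80)
    rad=np.hypot(P[...,0]-s0[0],P[...,1]-s0[1])
    m=(rad<110)&(abs(P[...,2]-80)<5)&(h[...,1]<90); 
    pts=P[m][:,:2].astype(np.float32); (cc,r)=cv2.minEnclosingCircle(pts); print(n,s0,"plat",m.sum(),cc,r)
    m=(rad<60)&(P[...,2]>116)&(P[...,2]<136)&(h[...,2]<70); print("hub",m.sum(),np.median(P[m],0) if m.any() else 0)
    m=(rad<110)&(P[...,2]>100)&(h[...,2]>150)&(h[...,1]<60)
    k,l,st,ce=cv2.connectedComponentsWithStats(m.astype(np.uint8))
    for i in range(1,k):
        if st[i,4]>8: print("white",ce[i].round(),st[i,4],P[l==i].mean(0).round(),P[l==i].min(0).round(),P[l==i].max(0).round())
a=s["p"][130:210,220:320];b=c["p"][195:295,235:335]
cv2.imwrite("pics/z0.png",np.hstack([cv2.resize(a,(400,320),interpolation=2),cv2.resize(b,(320,320),interpolation=2)])[:,:,::-1])
```

```text
cover rough [ 556.66429091 -188.36145141   12.        ] knob top [ 558.8299152  -174.67000398   46.        ]
disc pts 1104 [ 554.19442155 -184.83082792   13.3595061 ] [ 496.6566614  -240.54768004    6.06857334] [ 615.27599381 -119.72579198   17.95454262]
knob 89 [ 554.50890186 -182.83671007   41.19236302] [ 566.77148283 -165.71092217   50.48399811]
side [575.45477121 127.68179508  80.        ] plat 444 (575.5090942382812, 134.7238006591797) 68.37483215332031
hub 80 [574.43127097 126.24942049 122.86170745]
white [262. 154.] 46 [559. 168. 120.] [548. 143. 108.] [571. 186. 125.]
white [280. 155.] 43 [612. 148. 119.] [597. 138. 106.] [624. 165. 124.]
white [257. 164.] 46 [530. 112. 125.] [515.  99. 103.] [556. 133. 144.]
white [278. 166.] 42 [591.  85. 126.] [580.  72. 108.] [608. 111. 146.]
scene [578.48693679 134.73943002  80.        ] plat 1326 (578.4547729492188, 136.4126739501953) 69.43500518798828
hub 32 [593.78512556 151.91629993 120.08592188]
white [298. 213.] 44 [523. 112. 136.] [517. 103. 130.] [530. 122. 145.]
white [295. 225.] 80 [543. 121. 115.] [530. 107. 110.] [563. 132. 127.]
white [271. 231.] 130 [598.  93. 123.] [581.  75. 101.] [614. 111. 145.]
white [306. 242.] 112 [566. 173. 120.] [552. 156. 100.] [576. 187. 125.]
white [286. 251.] 109 [616. 151. 120.] [600. 137. 106.] [631. 164. 124.]
```

View pics/z0.png

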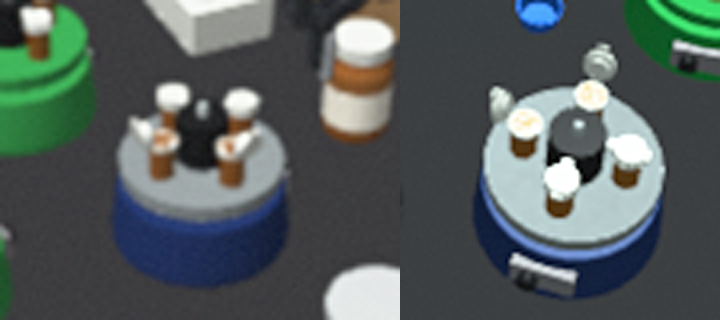

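The crop shows two open caps leaning outward: scene pixels about (297,215) and (267,228), at roughly 201° and 291° about the hub. The two caps towards the camera are shut.

```bash
python3 - <<'E'
from h import *
s=load("side0")
h=cv2.cvtColor(s["p"],cv2.COLOR_RGB2HSV)
m=((h[...,0]>45)&(h[...,0]<75)&(h[...,1]>120)).astype(np.uint8); P=cloud(s)
k,l,st,ce=cv2.connectedComponentsWithStats(m)
for i in range(1,k):
    if st[i,4]>100: print("green",P[l==i].mean(0).round(),P[l==i].min(0).round(),P[l==i].max(0).round())
ci=manip.camera_info("wrist"); print(np.array(ci["origin"]),att(ci).round(2).tolist())
E
python3 -m creep '[{"grip":255,"delta_pos":[0.03,-0.03,-0.02],"twist":[0,0,-7]},{"grip":255,"delta_pos":[0.06,-0.06,-0.05],"twist":[0,0,-14]},{"grip":255,"delta_pos":[0.09,-0.10,-0.08],"twist":[0,0,-21]},{"grip":255,"delta_pos":[0.09,-0.10,-0.09],"twist":[0,0,-21]},{"grip":255,"delta_pos":[0.09,-0.10,-0.09],"twist":[0,0,-21]}]'
python3 - <<'E'
from h import *
print(manip.get_state()); s=snap("wrist","w1"); print(s["K"],s["o"],s["A"].round(3).tolist())
E
```

```text
green [446. 297.  55.] [ 326. -812.   -2.] [540. 510. 829.]
green [254. 301.  57.] [ 180. -812.    0.] [326. 507. 829.]
green [333.  53.  60.] [ 261. -812.   -3.] [410. 213. 829.]
green [ 335. -184.   61.] [ 264. -812.   -2.] [413. -31. 829.]
[675.1038112   73.69854151 373.64353228] [[1.0, 0.0, -0.0], [-0.0, -0.96, -0.29], [-0.0, 0.29, -0.96]]
time: 0.6
tool_pos: [575.3, 90.9, 324.7]
tcp_rot: [0.566, 0.824, 0.002, 0.003]
contact_force: [-0.0, 0.4, -1.1]
grip_width: 0.142
{'time': 0.6, 'joint_pos': array([-1.73134111e-02,  2.20996277e-02,  1.70453481e+00, -1.92012540e-04,
        1.40882408e+00, -3.84567571e-01]), 'qvel': array([-0.03271052,  0.06108973,  0.02122514, -0.0108711 , -0.03221316,
       -0.00725213]), 'effort': array([ 8.25468879e-01, -3.14424026e+01, -2.94509500e+01,  5.90775535e-02,
        1.66060757e-01,  9.85731458e-03]), 'tool_pos': array([575.34364951,  90.90571869, 324.68951541]), 'tcp_rot': array([0.56608814, 0.82433901, 0.00161318, 0.00261027]), 'contact_force': array([-0.02442478,  0.37195547, -1.08876098]), 'torque': array([ 0.03198486, -0.00259505,  0.01543526]), 'grip_width': 0.14234245705066711}
[308.84565768 308.84565768 252.25970407 191.53220414] [548.21254252 159.62223253 468.07038202] [[0.933, 0.342, 0.11], [0.359, -0.893, -0.271], [0.006, 0.293, -0.956]]
```

View pics/w1.png

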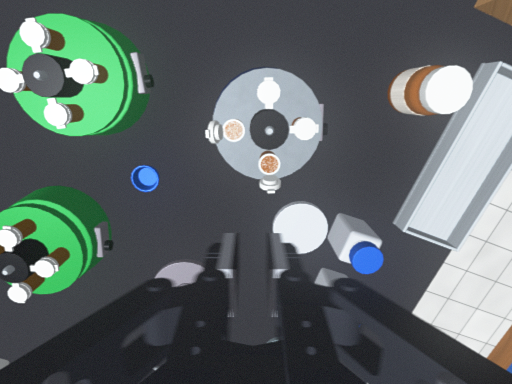

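The wrist picture shows the hub pin at (269,130), open vials at (233,130) and (269,163), and their caps at (213,131) and (270,184). The shut vials are at (268,92) and (304,128).

Run:
```python
from h import *
s=load("w1"); h=cv2.cvtColor(s["p"],cv2.COLOR_RGB2HSV); P=cloud(s)
m=((h[...,2]<60)).astype(np.uint8); v,u=np.mgrid[:384,:512]; m&=(np.hypot(u-269,v-129)<28); 
k,l,st,ce=cv2.connectedComponentsWithStats(m); i=np.argmax(st[1:,4])+1; print("hub blob",ce[i],st[i])
print("pin tip",ray(s,268.5,130.5,131))
z=(P[...,2]>119.)&(P[...,2]<126)&(np.hypot(u-269,v-129)<25)&(h[...,2]<60); print("hub pts",z.sum(),P[z].mean(0), cv2.minEnclosingCircle(P[z][:,:2].astype(np.float32)))
pl=(abs(P[...,2]-80)<5)&(np.hypot(u-269,v-123)<70)&(h[...,1]<90); print("plat",cv2.minEnclosingCircle(P[pl][:,:2].astype(np.float32)))
for n,p in (("v0",(233,130)),("v1",(269,163))): print(n,ray(s,*p,114))
for n,p in (("v2",(304,128)),("v3",(268,92))): print(n,ray(s,*p,120))
for (a,b) in ((213,131),(270,184)): 
    q=P[b-10:b+11,a-10:a+11].reshape(-1,3); hh=h[b-10:b+11,a-10:a+11].reshape(-1,3); q=q[(hh[:,2]>120)&(q[:,2]>105)]; print("cap",q.mean(0),q.min(0),q.max(0))
print(manip.get_state()["tool_pos"])
```

```text
Traceback (most recent call last):
ValueError: attempt to get argmax of an empty sequence
```

Run:
```python
from h import *
s=load("w1"); h=cv2.cvtColor(s["p"],cv2.COLOR_RGB2HSV); P=cloud(s); v,u=np.mgrid[:384,:512]
print(h[120:141:4,260:280:3,2])
print("pin tip",ray(s,268.5,130.5,131))
z=(P[...,2]>119.)&(P[...,2]<126)&(np.hypot(u-269,v-129)<22); print("hub pts",z.sum(),P[z].mean(0) if z.any() else P[115:145:5,269,2])
pl=(abs(P[...,2]-80)<5)&(np.hypot(u-269,v-123)<70)&(h[...,1]<90); print("plat",cv2.minEnclosingCircle(P[pl][:,:2].astype(np.float32)))
for n,p in (("v0",(233,130)),("v1",(269,163))): print(n,ray(s,*p,114))
for n,p in (("v2",(304,128)),("v3",(268,92))): print(n,ray(s,*p,120))
for (a,b) in ((213,131),(270,184)): 
    q=P[b-10:b+11,a-10:a+11].reshape(-1,3); hh=h[b-10:b+11,a-10:a+11].reshape(-1,3); q=q[(hh[:,2]>120)&(q[:,2]>105)]; print("cap",q.mean(0),q.min(0),q.max(0))
```

```text
[[ 81  80  78  78  79  81  78]
 [ 82  80  83  79  82  79  76]
 [ 80  79 182 211 134  77  76]
 [ 77  77 204 237 199  75  80]
 [ 77  78  77  78  77  74  77]
 [ 81  74  77  77  77  75  73]]
pin tip [578.78784403 134.39743696 131.        ]
hub pts 1171 [579.79117355 135.50090397 122.93298423]
plat ((579.86669921875, 135.08892822265625), 67.85074615478516)
v0 [542.67175784 119.26431311 114.        ]
v1 [594.83149459  98.64958994 114.        ]
v2 [615.56021445 150.23977732 120.        ]
v3 [564.07299768 171.18443286 120.        ]
cap [525.47668133 113.62590862 136.55684026] [516.63776868 101.71376327 112.9568252 ] [548.21254252 159.62223253 468.07038202]
cap [601.60945876  81.87695477 135.01322867] [548.21254252  72.70058397 112.98233551] [614.16102933 159.62223253 468.07038202]
```

```bash
python3 -m creep '[{"grip":255,"delta_pos":[-0.03,0.012,0.0],"twist":[0,0,-2]},{"grip":255,"delta_pos":[-0.053,0.023,0.03],"twist":[0,0,-2]},{"grip":255,"delta_pos":[-0.053,0.023,0.075],"twist":[0,0,-2]},{"grip":255,"delta_pos":[-0.053,0.023,0.12],"twist":[0,0,-2]},{"grip":255,"delta_pos":[-0.053,0.023,0.16],"twist":[0,0,-2]},{"grip":255,"delta_pos":[-0.053,0.023,0.18],"twist":[0,0,-2]},{"grip":255,"delta_pos":[-0.053,0.023,0.192],"twist":[0,0,-2]},{"grip":255,"delta_pos":[-0.053,0.023,0.192],"twist":[0,0,-2]},{"grip":255,"delta_pos":[-0.053,0.023,0.192],"twist":[0,0,-2]}]'
python3 - <<'E'
from h import *
t=manip.get_state(); print(t["tool_pos"],t["contact_force"],t["grip_width"]); A=R.from_quat(t["tcp_rot"]).as_matrix(); print(A.round(3)); print("rel",(A.T@(t["tool_pos"]-[579.3,134.9,0])).round(1))
print("v1",(A.T@(np.array([594.9,98.1,0])-[579.3,134.9,0])).round(1))
E
```

```text
time: 1.55
tool_pos: [616.2, 48.2, 129.6]
tcp_rot: [0.552, 0.834, 0.0, 0.0]
contact_force: [0.2, -0.1, -0.5]
grip_width: 0.0
[616.24076442  48.21208831 129.63159981] [ 0.18027469 -0.09199637 -0.48994266] 0.00022513513539277447
[[-0.39   0.921  0.001]
 [ 0.921  0.39  -0.   ]
 [-0.     0.001 -1.   ]]
rel [ -94.3    0.3 -129.6]
v1 [-40.   0.   0.]
```

```bash
python3 -m creep '[{"grip":255,"delta_pos":[0.01,0,0],"twist":[0,0,0]},{"grip":255,"delta_pos":[0.02,0,0],"twist":[0,0,0]},{"grip":255,"delta_pos":[0.028,0,0],"twist":[0,0,0]},{"grip":255,"delta_pos":[0.036,0,0],"twist":[0,0,0]},{"grip":255,"delta_pos":[0.044,0,0],"twist":[0,0,0]},{"grip":255,"delta_pos":[0.052,0,0],"twist":[0,0,0]},{"grip":255,"delta_pos":[0.052,0,0.003],"twist":[0,0,0]},{"grip":255,"delta_pos":[0.052,0,0.006],"twist":[0,0,0]},{"grip":255,"delta_pos":[0.052,0,0.009],"twist":[0,0,0]},{"grip":255,"delta_pos":[0.052,0,0.009],"twist":[0,0,0]}]'
```

```text
time: 2.55
tool_pos: [595.2, 96.6, 120.2]
tcp_rot: [0.552, 0.834, 0.0, -0.0]
contact_force: [1.2, -0.3, 0.0]
grip_width: -0.0
```

```bash
python3 -m creep '[{"grip":255,"delta_pos":[0,0,0.0005],"twist":[0,0,0]},{"grip":255,"delta_pos":[0,0,0.001],"twist":[0,0,0]},{"grip":255,"delta_pos":[0,0,0.0015],"twist":[0,0,0]},{"grip":255,"delta_pos":[0,0,0.0015],"twist":[0,0,0]}]'
```

```text
time: 2.95
tool_pos: [595.3, 96.5, 119.6]
tcp_rot: [0.552, 0.834, -0.0, 0.0]
contact_force: [-1.8, 0.3, 4.5]
grip_width: 0.002
```

```bash
python3 -m creep '[{"grip":255,"delta_pos":[0,0,-0.022],"twist":[0,0,0]},{"grip":255,"delta_pos":[0,0,-0.045],"twist":[0,0,0]},{"grip":255,"delta_pos":[0.012,-0.032,-0.045],"twist":[0,0,0]},{"grip":255,"delta_pos":[0.027,-0.065,-0.045],"twist":[0,0,0]},{"grip":255,"delta_pos":[0.042,-0.095,-0.045],"twist":[0,0,0]},{"grip":255,"delta_pos":[0.042,-0.097,-0.043],"twist":[0,0,0]},{"grip":255,"delta_pos":[0.042,-0.097,-0.025],"twist":[0,0,0]},{"grip":255,"delta_pos":[0.042,-0.097,-0.0105],"twist":[0,0,0]},{"grip":255,"delta_pos":[0.042,-0.097,-0.0105],"twist":[0,0,0]},{"grip":255,"delta_pos":[0.042,-0.097,-0.0105],"twist":[0,0,0]}]'
python3 - <<'E'
from h import *
t=manip.get_state(); A=R.from_quat(t["tcp_rot"]).as_matrix(); print("rel",(A.T@(t["tool_pos"]-[579.3,134.9,0])).round(1))
E
```

```text
time: 3.95
tool_pos: [489.6, 97.2, 128.7]
tcp_rot: [0.552, 0.834, -0.0, -0.001]
contact_force: [-0.0, -1.1, -0.4]
grip_width: 0.001
rel [   0.4  -97.5 -128.6]
```

```bash
python3 -m creep '[{"grip":255,"delta_pos":[0,0.012,0],"twist":[0,0,0]},{"grip":255,"delta_pos":[0,0.022,0],"twist":[0,0,0]},{"grip":255,"delta_pos":[0,0.031,0],"twist":[0,0,0]},{"grip":255,"delta_pos":[0,0.039,0],"twist":[0,0,0]},{"grip":255,"delta_pos":[0,0.047,0],"twist":[0,0,0]},{"grip":255,"delta_pos":[0,0.054,0],"twist":[0,0,0]},{"grip":255,"delta_pos":[0,0.054,0.003],"twist":[0,0,0]},{"grip":255,"delta_pos":[0,0.054,0.006],"twist":[0,0,0]},{"grip":255,"delta_pos":[0,0.054,0.0085],"twist":[0,0,0]},{"grip":255,"delta_pos":[0,0.054,0.0095],"twist":[0,0,0]}]'
python3 -m creep '[{"grip":255,"delta_pos":[0,0,0.0],"twist":[0,0,0]},{"grip":255,"delta_pos":[0,0,0.0003],"twist":[0,0,0]},{"grip":255,"delta_pos":[0,0,0.0003],"twist":[0,0,0]}]'
```

```text
time: 4.95
tool_pos: [539.2, 118.5, 120.0]
tcp_rot: [0.552, 0.834, 0.0, 0.0]
contact_force: [-1.0, -0.5, 5.4]
grip_width: -0.0
time: 5.25
tool_pos: [539.2, 118.5, 120.0]
tcp_rot: [0.552, 0.834, 0.0, 0.0]
contact_force: [-0.5, 0.6, 5.5]
grip_width: -0.001
```

```bash
python3 -m creep '[{"grip":255,"delta_pos":[0,0,-0.03],"twist":[0,0,0]},{"grip":200,"delta_pos":[-0.01,0.01,-0.07],"twist":[0,0,0]},{"grip":0,"delta_pos":[-0.03,0.02,-0.11],"twist":[0,0,0]},{"grip":0,"delta_pos":[-0.05,0.03,-0.15],"twist":[0,0,0]},{"grip":0,"delta_pos":[-0.05,0.04,-0.18],"twist":[0,0,0]},{"grip":0,"delta_pos":[-0.05,0.043,-0.18],"twist":[0,0,0]},{"grip":0,"delta_pos":[-0.05,0.043,-0.18],"twist":[0,0,0]}]'
python3 -c "from h import *; s=snap('wrist','w2'); print(s['o'])"
python3 -m creep '[{"grip":0,"delta_pos":[-0.05,0,0.0],"twist":[0,0,0]},{"grip":0,"delta_pos":[-0.1,-0.02,0.0],"twist":[0,0,0]},{"grip":0,"delta_pos":[-0.15,-0.04,0.0],"twist":[0,0,0]},{"grip":0,"delta_pos":[-0.2,-0.06,0.0],"twist":[0,0,0]},{"grip":0,"delta_pos":[-0.25,-0.08,0.0],"twist":[0,0,0]},{"grip":0,"delta_pos":[-0.28,-0.11,0.05],"twist":[0,0,0]},{"grip":0,"delta_pos":[-0.28,-0.13,0.08],"twist":[0,0,0]},{"grip":0,"delta_pos":[-0.28,-0.13,0.08],"twist":[0,0,0]},{"grip":0,"delta_pos":[-0.28,-0.13,0.08],"twist":[0,0,0]}]'
python3 - <<'E'
from h import *
t=manip.get_state(); print(t["tool_pos"]); s=snap('wrist','w3'); a=load('w2')
cv2.imwrite("pics/w23.png",np.hstack([cv2.resize(a["p"][40:240,120:400],(400,286)),cv2.resize(s["p"],(381,286))])[:,:,::-1])
E
```

```text
time: 5.95
tool_pos: [598.3, 89.3, 299.0]
tcp_rot: [0.552, 0.834, -0.0, -0.0]
contact_force: [-0.3, 0.4, -1.5]
grip_width: 0.993
[569.69212285 157.00984257 442.56387396]
time: 6.9
tool_pos: [585.5, -218.4, 215.1]
tcp_rot: [0.553, 0.833, -0.0, -0.004]
contact_force: [0.6, 0.5, 0.4]
grip_width: 1.0
[ 585.4623988  -218.44346042  215.11340554]
```

View pics/w23.png

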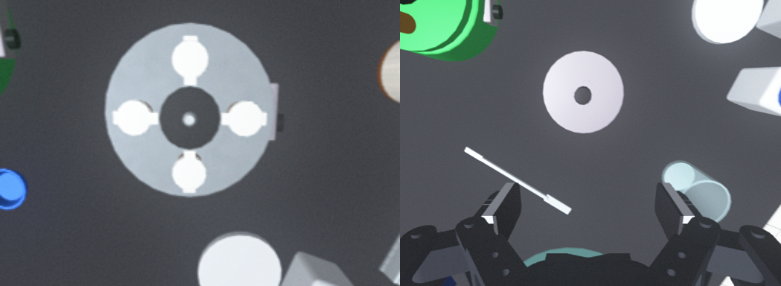

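All four caps are shut (left panel). In the right panel the cover's knob is at raw wrist pixel about (246,128).

Run:
```python
from h import *
s=load("w3"); g=cv2.cvtColor(s["p"],cv2.COLOR_RGB2GRAY); v,u=np.mgrid[:384,:512]
near=np.hypot(u-246,v-124)<70
m=((g>130)&near).astype(np.uint8); c=max(cv2.findContours(m,0,1)[0],key=cv2.contourArea); (e,ax,an)=cv2.fitEllipse(c); print("disc ell",e,ax,ray(s,*e,11))
m=((g<110)&(np.hypot(u-246,v-128)<25)).astype(np.uint8); k,l,st,ce=cv2.connectedComponentsWithStats(m); i=np.argmax(st[1:,4])+1; print(ce[i],st[i],ray(s,*ce[i],43))
P=cloud(s); z=(abs(P[...,2]-46)<6)&near; print("knobtop",z.sum(),P[z].mean(0))
t=manip.get_state(); A=R.from_quat(t["tcp_rot"]).as_matrix(); print(t["tool_pos"])
for q in (ray(s,*e,11),ray(s,*ce[i],43)): print("delta tool",(A.T@(q-t["tool_pos"])).round(1))
w=load("w2"); g=cv2.cvtColor(w["p"],cv2.COLOR_RGB2GRAY); x0,y0=120+189*.7,40+119*.7
m=((g>140)&(np.hypot(u-x0,v-y0)<8)).astype(np.uint8); q=cv2.moments(m,True); pin=ray(w,q["m10"]/q["m00"],q["m01"]/q["m00"],130.5); print("pin",pin)
```

```text
disc ell (245.900390625, 123.1981430053711) (108.11981201171875, 110.16812133789062) [ 559.60479633 -177.15096033   11.        ]
[245.5875 127.7825] [235 116  22  24 400] [ 560.89765083 -179.06754565   43.        ]
knobtop 442 [ 560.15170945 -179.0741895    46.8091351 ]
[ 587.40764295 -218.38196028  218.15848313]
delta tool [ 48.3  -9.2 207.3]
delta tool [ 46.1  -8.8 175.3]
pin [578.61609798 134.82981567 130.5       ]
```

```bash
python3 -m creep '[{"grip":0,"delta_pos":[0.03,-0.006,0.0],"twist":[0,0,0]},{"grip":0,"delta_pos":[0.047,-0.009,0.03],"twist":[0,0,0]},{"grip":0,"delta_pos":[0.047,-0.009,0.07],"twist":[0,0,0]},{"grip":0,"delta_pos":[0.047,-0.009,0.11],"twist":[0,0,0]},{"grip":0,"delta_pos":[0.047,-0.009,0.14],"twist":[0,0,0]},{"grip":0,"delta_pos":[0.047,-0.009,0.15],"twist":[0,0,0]},{"grip":0,"delta_pos":[0.047,-0.009,0.15],"twist":[0,0,0]},{"grip":0,"delta_pos":[0.047,-0.009,0.15],"twist":[0,0,0]}]'
python3 - <<'E'
from h import *
t=manip.get_state(); A=R.from_quat(t["tcp_rot"]).as_matrix(); print((A.T@(np.array([560.2,-178.3,19])-t["tool_pos"])).round(1))
E
```

```text
time: 7.75
tool_pos: [563.5, -179.7, 72.2]
tcp_rot: [0.551, 0.834, 0.0, 0.002]
contact_force: [0.5, 0.4, -0.1]
grip_width: 1.0
[ 2.8 -2.6 53.1]
```

```bash
python3 -m creep '[{"grip":0,"delta_pos":[0.0028,-0.0026,0.015],"twist":[0,0,0]},{"grip":0,"delta_pos":[0.0028,-0.0026,0.03],"twist":[0,0,0]},{"grip":0,"delta_pos":[0.0028,-0.0026,0.042],"twist":[0,0,0]},{"grip":0,"delta_pos":[0.0028,-0.0026,0.05],"twist":[0,0,0]},{"grip":0,"delta_pos":[0.0028,-0.0026,0.053],"twist":[0,0,0]},{"grip":0,"delta_pos":[0.0028,-0.0026,0.053],"twist":[0,0,0]}]'
python3 -m creep '[{"grip":255,"delta_pos":[0,0,0],"twist":[0,0,0]},{"grip":255,"delta_pos":[0,0,0],"twist":[0,0,0]},{"grip":255,"delta_pos":[0,0,0],"twist":[0,0,0]},{"grip":255,"delta_pos":[0,0,0],"twist":[0,0,0]},{"grip":255,"delta_pos":[0,0,0],"twist":[0,0,0]},{"grip":255,"delta_pos":[0,0,0],"twist":[0,0,0]},{"grip":255,"delta_pos":[0,0,0],"twist":[0,0,0]},{"grip":255,"delta_pos":[0,0,0],"twist":[0,0,0]}]'
```

```text
time: 8.35
tool_pos: [557.5, -177.8, 15.7]
tcp_rot: [0.552, 0.834, -0.0, -0.001]
contact_force: [0.1, 0.3, -0.0]
grip_width: 1.001
time: 9.15
tool_pos: [558.3, -178.1, 17.2]
tcp_rot: [0.552, 0.834, 0.0, 0.0]
contact_force: [-0.5, 0.4, 4.5]
grip_width: 0.264
```

```bash
python3 -m creep '[{"grip":255,"delta_pos":[0,0,-0.005],"twist":[0,0,0]},{"grip":255,"delta_pos":[0,0,-0.015],"twist":[0,0,0]},{"grip":255,"delta_pos":[0,0,-0.03],"twist":[0,0,0]},{"grip":255,"delta_pos":[0,0,-0.05],"twist":[0,0,0]},{"grip":255,"delta_pos":[0,0,-0.075],"twist":[0,0,0]},{"grip":255,"delta_pos":[0,0,-0.1],"twist":[0,0,0]},{"grip":255,"delta_pos":[0,0,-0.13],"twist":[0,0,0]},{"grip":255,"delta_pos":[0,0,-0.15],"twist":[0,0,0]},{"grip":255,"delta_pos":[0,0,-0.16],"twist":[0,0,0]},{"grip":255,"delta_pos":[0,0,-0.16],"twist":[0,0,0]}]'
python3 - <<'E'
from h import *
t=manip.get_state(); A=R.from_quat(t["tcp_rot"]).as_matrix(); print("to hub",(A.T@(np.array([579,134.9,185])-t["tool_pos"])).round(1))
s=snap("wrist","w4"); P=cloud(s); B=R.from_quat(t["tcp_rot"]).as_matrix(); Q=(P-t["tool_pos"])@B
g=cv2.cvtColor(s["p"],cv2.COLOR_RGB2GRAY)
m=(abs(P[...,2]-t["tool_pos"][2]+5)<9)&(np.hypot(Q[...,0],Q[...,1])<75)&(g>110); q=Q[m]; print(m.sum()); 
p=q[:,:2]; r=np.c_[p,np.ones(len(p))]
a=np.linalg.lstsq(r,q[:,2],rcond=None)[0]; print("plane tool z=",a)
x=Q[...,0];  print("extent",p.min(0),p.max(0),cv2.minEnclosingCircle(p.astype(np.float32)))
E
```

```text
time: 10.15
tool_pos: [558.7, -178.3, 178.9]
tcp_rot: [0.552, 0.834, 0.0, 0.002]
contact_force: [-0.5, 1.0, -2.1]
grip_width: 0.259
to hub [280.4 141.1  -6.6]
24643
plane tool z= [-5.70433895e-04  4.18450881e-04  4.22472534e+00]
extent [-62.27327355 -59.10967482] [57.16599378 59.79848776] ((-2.8417179584503174, -0.07630374282598495), 60.10193634033203)
```

View pics/w4.png

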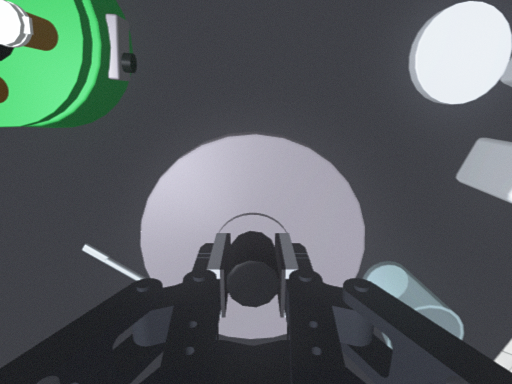

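The cover is held level by its knob, with the disc centred near (252,235) and clear of the bystanders. Its centre lies about 1–3 mm towards tool −x of the TCP.

```bash
python3 -m creep '[{"grip":255,"delta_pos":[0.015,0.0075,-0.005],"twist":[0,0,0]},{"grip":255,"delta_pos":[0.045,0.0225,-0.008],"twist":[0,0,0]},{"grip":255,"delta_pos":[0.08,0.04,-0.008],"twist":[0,0,0]},{"grip":255,"delta_pos":[0.115,0.0575,-0.008],"twist":[0,0,0]},{"grip":255,"delta_pos":[0.15,0.075,-0.008],"twist":[0,0,0]},{"grip":255,"delta_pos":[0.185,0.0925,-0.008],"twist":[0,0,0]},{"grip":255,"delta_pos":[0.22,0.11,-0.008],"twist":[0,0,0]},{"grip":255,"delta_pos":[0.25,0.125,-0.008],"twist":[0,0,0]},{"grip":255,"delta_pos":[0.27,0.135,-0.008],"twist":[0,0,0]},{"grip":255,"delta_pos":[0.282,0.1405,-0.008],"twist":[0,0,0]}]'
python3 -m creep '[{"grip":255,"delta_pos":[0,0,0],"twist":[0,0,0]},{"grip":255,"delta_pos":[0,0,0],"twist":[0,0,0]},{"grip":255,"delta_pos":[0,0,0.015],"twist":[0,0,0]},{"grip":255,"delta_pos":[0,0,0.028],"twist":[0,0,0]},{"grip":255,"delta_pos":[0,0,0.028],"twist":[0,0,0]},{"grip":255,"delta_pos":[0,0,0.028],"twist":[0,0,0]}]'
python3 - <<'E'
from h import *
t=manip.get_state(); A=R.from_quat(t["tcp_rot"]).as_matrix(); print(t["tool_pos"],t["contact_force"],"pin from tcp",(A.T@(np.array([578.7,134.7,131])-t["tool_pos"])).round(1))
E
```

```text
time: 11.2
tool_pos: [575.5, 139.2, 182.8]
tcp_rot: [0.551, 0.835, -0.001, -0.002]
contact_force: [-0.1, 0.4, -2.3]
grip_width: 0.257
time: 11.8
tool_pos: [576.4, 135.9, 155.2]
tcp_rot: [0.552, 0.834, -0.001, -0.001]
contact_force: [-0.2, -0.5, -2.2]
grip_width: 0.259
[576.35835986 135.86127362 155.16221311] [-0.15574665 -0.46257139 -2.17847369] pin from tcp [-2.   1.8 24.2]
```

```bash
python3 -m creep '[{"grip":255,"delta_pos":[0,0.0018,0],"twist":[0,0,0]},{"grip":255,"delta_pos":[0,0.0018,0.002],"twist":[0,0,0]},{"grip":255,"delta_pos":[0,0.0018,0.004],"twist":[0,0,0]},{"grip":255,"delta_pos":[0,0.0018,0.0055],"twist":[0,0,0]},{"grip":255,"delta_pos":[0,0.0018,0.007],"twist":[0,0,0]},{"grip":255,"delta_pos":[0,0.0018,0.008],"twist":[0,0,0]},{"grip":255,"delta_pos":[0,0.0018,0.0085],"twist":[0,0,0]},{"grip":255,"delta_pos":[0,0.0018,0.0085],"twist":[0,0,0]}]'
```

```text
time: 12.6
tool_pos: [578.6, 137.3, 147.9]
tcp_rot: [0.552, 0.834, -0.0, -0.0]
contact_force: [0.0, -0.6, -2.8]
grip_width: 0.261
```

```bash
python3 -m creep '[{"grip":255,"delta_pos":[0,-0.0008,0.0005],"twist":[0,0,0]},{"grip":255,"delta_pos":[0,-0.0008,0.001],"twist":[0,0,0]},{"grip":255,"delta_pos":[0,-0.0008,0.0015],"twist":[0,0,0]},{"grip":255,"delta_pos":[0,-0.0008,0.002],"twist":[0,0,0]},{"grip":255,"delta_pos":[0,-0.0008,0.002],"twist":[0,0,0]}]'
```

```text
time: 13.1
tool_pos: [577.9, 136.9, 145.9]
tcp_rot: [0.552, 0.834, -0.0, -0.0]
contact_force: [-0.2, -0.5, -2.5]
grip_width: 0.261
```

```bash
python3 -m creep '[{"grip":255,"delta_pos":[0,0,0.0005],"twist":[0,0,0]},{"grip":255,"delta_pos":[0,0,0.001],"twist":[0,0,0]},{"grip":255,"delta_pos":[0,0,0.0015],"twist":[0,0,0]},{"grip":255,"delta_pos":[0,0,0.002],"twist":[0,0,0]},{"grip":255,"delta_pos":[0,0,0.0025],"twist":[0,0,0]},{"grip":255,"delta_pos":[0,0,0.003],"twist":[0,0,0]},{"grip":255,"delta_pos":[0,0,0.003],"twist":[0,0,0]}]'
```

```text
time: 13.8
tool_pos: [577.9, 137.0, 142.9]
tcp_rot: [0.552, 0.834, -0.0, -0.0]
contact_force: [-0.3, 0.5, -2.8]
grip_width: 0.261
```

```bash
python3 -m creep '[{"grip":255,"delta_pos":[0,0,0.001],"twist":[0,0,0]},{"grip":255,"delta_pos":[0,0,0.002],"twist":[0,0,0]},{"grip":255,"delta_pos":[0,0,0.003],"twist":[0,0,0]},{"grip":255,"delta_pos":[0,0,0.0035],"twist":[0,0,0]},{"grip":255,"delta_pos":[0,0,0.004],"twist":[0,0,0]},{"grip":255,"delta_pos":[0,0,0.004],"twist":[0,0,0]}]'
```

```text
time: 14.4
tool_pos: [578.0, 137.0, 139.2]
tcp_rot: [0.552, 0.834, -0.0, -0.0]
contact_force: [-1.0, -0.3, -1.4]
grip_width: 0.266
```

```bash
python3 -m creep '[{"grip":255,"delta_pos":[0,0,0.0005],"twist":[0,0,0]},{"grip":255,"delta_pos":[0,0,0.001],"twist":[0,0,0]},{"grip":255,"delta_pos":[0,0,0.0015],"twist":[0,0,0]},{"grip":255,"delta_pos":[0,0,0.0015],"twist":[0,0,0]}]'
```

```text
time: 14.8
tool_pos: [578.0, 137.0, 138.1]
tcp_rot: [0.552, 0.834, 0.0, 0.0]
contact_force: [-3.1, -0.3, 4.2]
grip_width: 0.263
```

```bash
python3 -m creep '[{"grip":255,"delta_pos":[-0.0002,-0.0006,0.001],"twist":[0,0,0]},{"grip":255,"delta_pos":[-0.0002,-0.0006,0.002],"twist":[0,0,0]},{"grip":255,"delta_pos":[-0.0002,-0.0006,0.003],"twist":[0,0,0]},{"grip":255,"delta_pos":[-0.0002,-0.0006,0.004],"twist":[0,0,0]},{"grip":255,"delta_pos":[-0.0002,-0.0006,0.005],"twist":[0,0,0]},{"grip":255,"delta_pos":[-0.0002,-0.0006,0.005],"twist":[0,0,0]},{"grip":255,"delta_pos":[-0.0002,-0.0006,0.005],"twist":[0,0,0]}]'
```

```text
time: 15.5
tool_pos: [578.0, 136.9, 133.6]
tcp_rot: [0.552, 0.834, 0.001, 0.0]
contact_force: [-3.2, 1.6, 7.5]
grip_width: 0.263
```

```bash
python3 -m creep '[{"grip":255,"delta_pos":[0,0,0.001],"twist":[0,0,0]},{"grip":255,"delta_pos":[0,0,0.002],"twist":[0,0,0]},{"grip":255,"delta_pos":[0,0,0.003],"twist":[0,0,0]},{"grip":255,"delta_pos":[0,0,0.0035],"twist":[0,0,0]},{"grip":255,"delta_pos":[0,0,0.0035],"twist":[0,0,0]}]'
```

```text
time: 16.0
tool_pos: [578.0, 136.9, 131.1]
tcp_rot: [0.552, 0.834, 0.001, 0.0]
contact_force: [-5.3, 1.0, 11.6]
grip_width: 0.267
```

```bash
python3 -m creep '[{"grip":255,"delta_pos":[0,-0.0005,0.0005],"twist":[0,0,0]},{"grip":255,"delta_pos":[0,-0.0005,0.001],"twist":[0,0,0]},{"grip":255,"delta_pos":[0,-0.0005,0.0015],"twist":[0,0,0]},{"grip":255,"delta_pos":[0,-0.0005,0.002],"twist":[0,0,0]},{"grip":255,"delta_pos":[0,-0.0005,0.002],"twist":[0,0,0]},{"grip":255,"delta_pos":[0,-0.0005,0.002],"twist":[0,0,0]}]'
python3 - <<'E'
from h import *
snap("wrist","w5"); a=snap("side","s5")["p"][130:230,210:330]; b=snap("scene","c5")["p"][190:310,225:355]; w=load("w5")["p"]
cv2.imwrite("pics/f5.png",np.hstack([cv2.resize(x,(int(x.shape[1]*300/x.shape[0]),300),interpolation=2) for x in (a,b)])[:,:,::-1])
t=manip.get_state(); print(t["tool_pos"],t["contact_force"],t["torque"])
q=load("w5"); P=cloud(q); A=R.from_quat(t["tcp_rot"]).as_matrix(); Q=(P-t["tool_pos"])@A; g=cv2.cvtColor(w,cv2.COLOR_RGB2GRAY)
m=(abs(P[...,2]-t["tool_pos"][2]+5)<9)&(np.hypot(Q[...,0],Q[...,1])<75)&(g>110); p=P[m]
c=np.median(p,0); print(m.sum(),"cover plane world",np.linalg.lstsq(np.c_[p[:,:2]-[579,135],np.ones(len(p))],p[:,2],rcond=None)[0],cv2.minEnclosingCircle(p[:,:2].astype(np.float32)))
E
```

```text
time: 16.6
tool_pos: [578.1, 136.9, 131.1]
tcp_rot: [0.552, 0.834, 0.001, 0.001]
contact_force: [-7.5, 0.8, 17.3]
grip_width: 0.264
[578.04842563 136.92920608 131.09645812] [-7.60935526  1.81615405 17.35676972] [ 0.14342632  1.38424176 -0.07636357]
25155 cover plane world [ 5.99848416e-04 -1.84976884e-03  1.26985192e+02] ((579.0762939453125, 134.9194793701172), 60.008609771728516)
```

View pics/f5.png

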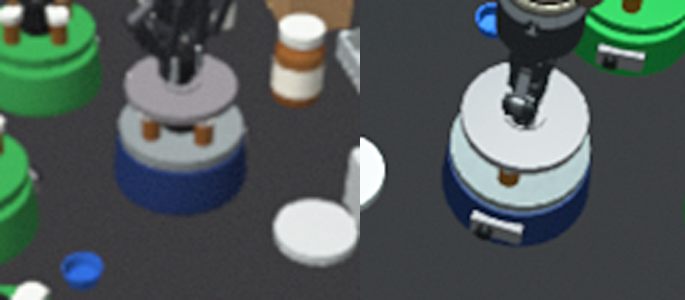

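The side and scene crops show the cover flat and centred on the hub, held by the knob, with the neighbouring items undisturbed. Force rose from 11.6 N to 17.3 N with no further travel, so the platform is on its stop.

```bash
python3 -c "
from h import *
t=manip.get_state(); print(t['time'],t['tool_pos'],t['contact_force']); print(manip.sign_off())"
```

```text
16.75 [578.04842563 136.92920608 131.09645812] [-7.60935526  1.81615405 17.35676972]
the job is handed in; nothing more can be done
None
```

The job is handed in at 16.75 s, with the gripper still holding the cover's knob and pressing down. I shut both open caps first (about 5 N on each at 120 mm, all four seen shut by the wrist camera). Then I took the cover by its knob and lowered it over the pin. It went on at the first try, so no searching was needed.

**Cover seated:** It met the hub at a tool height of about 138.5 mm, which puts its underside at the hub's top. The last wrist depth reading shows it level to about 0.002 rad. Its centre is at (579.1, 134.9), within 0.5 mm of the measured pin.

**Platform at the bottom:** The push rose from 11.6 to 17.3 N with no further movement, so it is on its stop.

**What disagreed:**
- Travel by the tool was only about 7.4 mm, against the platform's 8 mm.
- By depth, the cover's underside is at about 115 mm, against the expected 114 mm. I put both differences down to camera calibration and uncertainty in the exact contact height.
- A sideways force of about 7.6 N remained at the end. I did not find its cause.

In the last side and scene crops round the shaker, nothing else looked disturbed; I did not check the rest of the bench again.

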